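# Key the mixing pot onto the resin mixer

### The arm

A 6-joint arm with a two-finger parallel gripper is mounted at the origin on the work surface. World frame = base frame: x ahead of the robot, y to its left, z up, the work surface at z = 0. Lengths are in mm, angles in rad, forces in N, time in s.
With the tool pointing down it reaches from about 350 to 775 mm from the base axis. Payload 7.3 kg.
Tool frame: the origin (TCP) lies on the mounting face of the last link; the fingertips stand 178 mm ahead of it and the grasp point (between the pads) lies 159 mm ahead of it; z points along the fingers, y is the line along which they close (so a half turn about z gives the same grasp; the last joint's range is limited). The gripper opens to 92 mm and grips with 3 to 60 N. Pads are 19 mm wide; open, the fingers measure 130 mm over their backs; the gripper's body (75 mm by 190 mm) begins 47 mm behind the grasp point.
Start: joints at [-0.146, 0.342, 1.524, -0, 1.275, -0.146], TCP at [525.003, 0.022, 404.741] pointing down, gripper open.
Joint ranges: [-2.53, 2.53], [-0.77, 2.02], [0.04, 2.7], [-1, 4.14], [0.28, 2.66], [-3.11, 3.11]. Speed limits (rad/s): [2.57, 2.57, 3.14, 3.14, 3.14, 3.14].

### API

Orientations are given as [roll, pitch, yaw] about the fixed x, y, z axes, in that order (R = Rz(yaw) Ry(pitch) Rx(roll)).
In Python, from plant import bot, eyes, probe_bus, workorder gives the robot as it stands (bot), with the cameras (eyes), the readings (probe_bus) and the job (workorder).
- The arm moves only by the tool shift_gripper, called after ">>>" in YAML: its name, and indented under it one key for each argument. Schema: {"type":"object","properties":{"steps":{"type":"object","properties":{"motion":{"type":"array","items":{"type":"array","items":{"type":"number"},"minItems":5,"maxItems":5},"minItems":1,"maxItems":5}},"additionalProperties":false,"required":["motion"]},"only":{"type":"string"},"quiet":{"type":"boolean"},"lines":{"type":"string"}},"required":["steps"],"additionalProperties":false}. steps is an object whose key "motion" holds a list of rows, 1 to 5 of them, each of 5 numbers: the finger opening in mm, then dx, dy, dz in mm, then a turn about the tool's z in rad; each row is the pose to reach, as a shift and turn from the pose commanded when the call began, along the tool's axes at that moment; what a row does not reach only later rows make up. A row lasts 1/8 s, in which the tool goes at most 62.5 mm and 0.188 rad, less where a joint would pass 70% of its speed; a pose out of reach is approached as far as the arm can. The fingers move at their own pace and stop on an object; the grip force is fixed at half the most. Time passes only in rows, so rows that do not move let the fingers close. The tool returns the time, the measured TCP pose, the force, the opening and the grip force at its end. only (a regular expression) keeps the lines of the reply that match it, lines (a string "A,B") keeps lines A to B, and quiet returns only ok. Input that does not fit is refused with a message, and nothing moves.
- probe_bus.get_obs(): the state, without advancing time (a new reading comes with each control period).
- eyes.capture(name): name is "scene" or "side" or "wrist"; returns a dict with "color" (384x512x3 uint8, red, green, blue), "K" (3x3 intrinsics, pixels), "R" (3x3) and "t" (3): a world point X has camera coordinates R X + t. Camera axes: x right, y down, z forward; pixel columns grow to the right and rows downward; lengths in mm; the calibration is good to about 2 mm. A picture is of the moment at which its call begins. There is no depth.
- workorder.close_job(): hands the job in; it is judged then, once.
The state is a dict: "time": time; "joint_positions": joint angles; "dq": joint speeds; "tau": joint torques, N m; "tool_pos": TCP position; "tcp_rot": TCP orientation; "contact_force": force on the tool from outside, world axes, zero at the start; "moment": the same for the moment, N m; "grip_width": finger opening in mm; "finger_force": force on a finger pad.
Only numpy, scipy, OpenCV 4.12 (cv2) and the standard library are available. Lean on these libraries where they do the work, as an engineer would, in place of code of your own. Each camera call takes 0.05 s, during which the arm holds its last target. There are 200 camera calls.

### The job

The mixing pot is lying on its side: stand it upright on its foot on the table and let go of it. Then take it again from above by its cap, set it over the mixer's spindle and press lightly while turning it until the square socket in its foot finds the square drive and the pot drops fully home on the flange; leave it there and do not disturb the bottle, paper roll or stick cup.

Things in the scene. Friction and masses are not known exactly. Their poses are not given: they have to be found in the camera images.
- pot: closed grey pot with a black cap, 115 mm long, about 0.3 kg, one rigid piece. Origin: centre of the foot face; z runs from foot to cap. Eight-sided body, 54 mm across flats, z = 0 to 85 mm. In the foot a square socket, 31 mm wide, 45 mm deep, its sides square to x and y. Starts lying on a flat, origin 27 mm up, cap roughly away from the robot, its x down
- pot_cap (a point): middle of the pot's cap, 100 mm from the foot face on the pot's axis; same axes as the pot. The cap is eight-sided, 38 mm across flats, from 85 to 115 mm above the foot; flats of body and cap face x, y and the diagonals between them
- mixer: the resin mixer: fixed white housing, 170 (x) by 140 (y) by 60 mm high. Origin: on the table under its centre. A round aluminium flange (68 mm across, 6 mm high) lies on top at the centre, and the steel drive spindle stands up from it
- mixer_seat (a point): centre of the flange's top face, 66 mm above the table, on the spindle's vertical axis: the pot's foot face lies here when fully home. Just above it is the square drive, 28 mm wide, 20 mm high. The spindle is locked; its square stands at a different angle every time, unrelated to the mixer's yaw and not reported: find it by turning, a quarter turn at most, either way
- spindle_tip (a point): top of the spindle, 40 mm above the seat: a round pilot 27 mm across stands on the square drive, 20 mm high, its last 8 mm tapered to 12 mm across. The pot passes over the pilot at any angle, then its foot sits on the square's corners 20 mm above home until turned to within about 6 degrees of a match
- resin_bottle: bystander: clear bottle with black cap, 62 mm across, 170 mm tall, origin under its centre
- paper_roll: bystander: white paper roll standing on end, 104 mm across, 100 mm tall, origin under its centre
- stick_cup: bystander: white cup of wooden sticks, 60 mm across, 130 mm tall with the sticks, origin under its centre

How it is judged:
By the outcome, as a careful person would: the job done as asked, in the order asked, and still so for the second after the job is handed in, with the robot touching nothing.
It also fails if it takes over 67 s, if anything falls off the work surface, if the arm or the gripper's body presses on something with over 40 N, if the wrist force passes 120 N, or if a joint passes its speed limit or range.

## Working session

There is one attempt and no reset: what is moved stays moved. The work goes in short steps, Python scripts to look and compute and a tool call to move; the robot and the scene stay as the last step left them, time stands still between calls to the robot, and variables do not carry over. Pictures are saved under pics/ and viewed, at most 10 in all, crops included, and the job is handed in when it is done.

```bash
ls; mkdir -p pics
```

Run:
```python
from plant import bot, eyes, probe_bus, workorder
import cv2,numpy as np
o=probe_bus.get_obs();print(o)
ims=[]
for n in ["scene","side"]:
    c=eyes.capture(n);np.savez(f"{n}.npz",**c);cv2.imwrite(f"pics/{n}0.png",c["color"][...,::-1]);print(n,c["K"].tolist(),c["R"].tolist(),c["t"].tolist())
```

```text
pics
plant.py
{'time': 0.0, 'joint_positions': array([-1.45989882e-01,  3.42753618e-01,  1.52500169e+00, -4.14723119e-06,
        1.27537456e+00, -1.46002436e-01]), 'dq': array([ 9.68262104e-05, -7.89557248e-04,  5.23283917e-04,  6.63294784e-04,
       -5.64466373e-04, -1.55622196e-04]), 'tau': array([ 7.61924657e-04, -4.31245601e+01, -2.44219762e+01,  7.17750052e-02,
        5.59406646e-02, -1.04314388e-04]), 'tool_pos': array([5.24877924e+02, 4.49583691e-02, 4.04034056e+02]), 'tcp_rot': array([-3.14007122e+00, -2.19716571e-04,  1.57080992e+00]), 'contact_force': array([ 0.01287818,  0.35861052, -0.7517465 ]), 'moment': array([ 0.01386228, -0.04920856, -0.02058389]), 'finger_force': 0.0, 'grip_width': 91.74767491801327}
scene [[493.3785828979144, 0.0, 255.93912641633182], [0.0, 493.3785828979144, 196.20153106677148], [0.0, 0.0, 1.0]] [[-0.32582276401203963, 0.9453987270394427, 0.007795727275644646], [0.5512247385572765, 0.19666064612212483, -0.810848862531909], [-0.7681085952220669, -0.25989581985678395, -0.5852036814366031]] [195.02037628365747, -248.15114810400235, 2073.047032432047]
side [[439.7822630020579, 0.0, 260.10273242646707], [0.0, 439.7822630020579, 190.31005124070282], [0.0, 0.0, 1.0]] [[-0.9876015231988425, -0.15693839015888653, 0.0036841647171300205], [-0.12094745371345392, 0.7457328766521558, -0.6551749309309174], [0.1000746961801921, -0.6474973500906684, -0.7554682235607297]] [571.1126210192232, 139.8623680954059, 1311.8213303553207]
```

View pics/scene0.png

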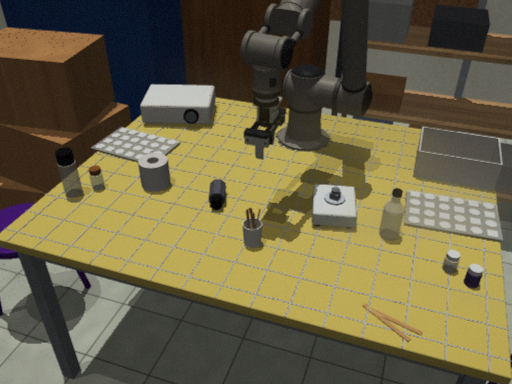

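View pics/side0.png

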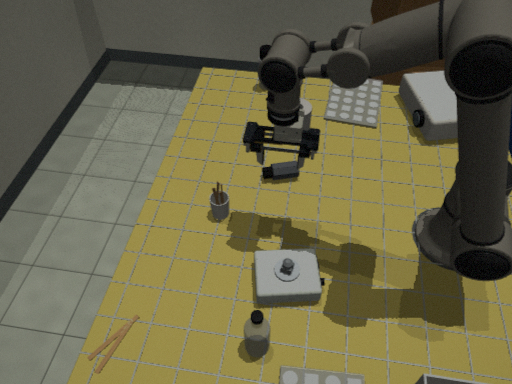

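Scene: pot at (218,195), cap end nearest camera (217,203); mixer spindle (335,190); stick cup (253,233), bottle (393,215), roll (154,172). Side: pot (285,170), cap at left (267,172); spindle tip (288,263); cup (220,207), bottle (257,335). I'll zoom in.

Create h.py:
```python
import numpy as np,cv2
def ray(c,u,v):
    d=c["R"].T@np.linalg.solve(c["K"],[u,v,1.]);return -c["R"].T@c["t"],d
def onz(c,u,v,z):
    o,d=ray(c,u,v);return o+d*(z-o[2])/d[2]
def tri(c1,p1,c2,p2):
    A=[];b=[]
    for c,p in((c1,p1),(c2,p2)):
        o,d=ray(c,*p);d/=np.linalg.norm(d);M=np.eye(3)-np.outer(d,d);A.append(M);b.append(M@o)
    x=np.linalg.lstsq(np.vstack(A),np.hstack(b),rcond=None)[0]
    return x,[np.linalg.norm(A[i]@x-b[i]) for i in(0,1)]
def proj(c,X):
    p=c["K"]@(c["R"]@np.asarray(X,float)+c["t"]);return p[:2]/p[2]
def crop(im,x,y,w,h,k):
    return cv2.resize(im[y:y+h,x:x+w],None,fx=k,fy=k,interpolation=cv2.INTER_CUBIC)
```

Run:
```python
from h import *
from plant import bot, eyes, probe_bus, workorder
s=np.load("scene.npz");d=np.load("side.npz");w=eyes.capture("wrist");np.savez("wrist.npz",**w)
cv2.imwrite("pics/m1.png",np.vstack([np.hstack([crop(s["color"],190,165,64,48,6),crop(s["color"],303,175,64,48,6)]),
 np.hstack([crop(d["color"],250,145,64,48,6),crop(d["color"],255,245,64,48,6)])])[...,::-1])
cv2.imwrite("pics/w1.png",w["color"][...,::-1])
for a in [(s,218,195,27),(d,285,170,27),(s,217,203,27),(d,267,172,27),(s,335,188,106),(d,288,262,106),(s,253,243,0),(d,220,216,0),(s,392,233,0),(d,257,350,0)]: print(onz(*a).round())
print(w["R"].round(3).tolist(),w["t"].round(1))
```

```text
[ 539. -158.   27.]
[ 522. -169.   27.]
[ 582. -143.   27.]
[ 579. -151.   27.]
[478. 226. 106.]
[470. 229. 106.]
[703.  26.  -0.]
[699.  32.   0.]
[510. 428.   0.]
[518. 426.   0.]
[[1.0, 0.0, -0.001], [0.0, -0.962, 0.273], [-0.001, -0.273, -0.962]] [-524.1  -34.   389.6]
```

View pics/m1.png

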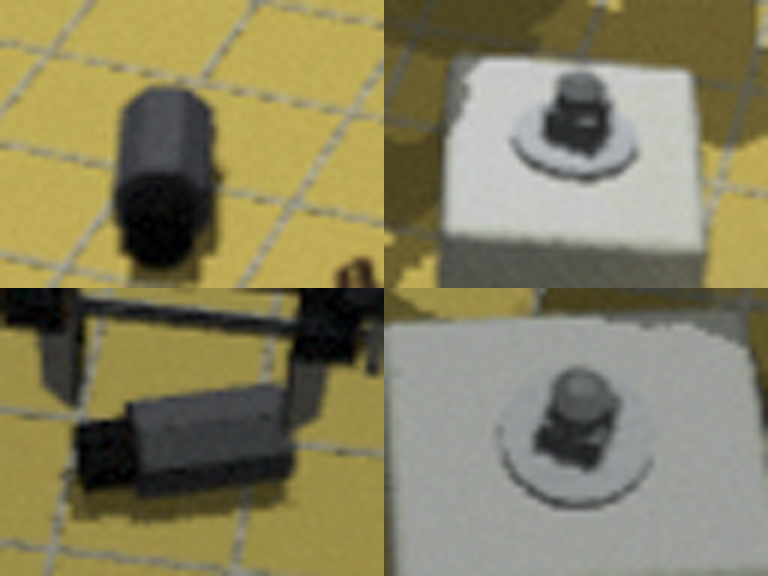

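View pics/w1.png

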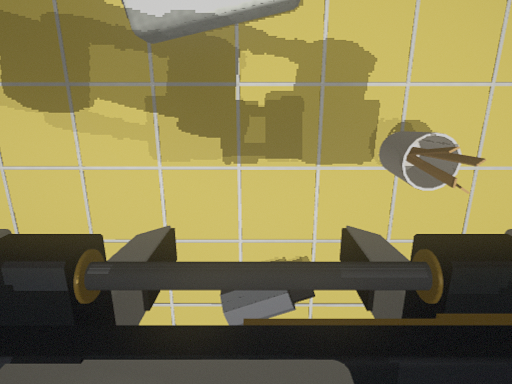

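Wrist view shows the pot at the bottom (265,300) partly hidden by the gripper, the cup at (430,160), and the mixer at the top edge. I'll look from over the spindle first, then over the pot.

>>> shift_gripper:
  steps: {"motion": [[92,60,-15,0,0],[92,120,-35,0,0],[92,170,-51,0,0],[92,215,-51,0,0],[92,215,-51,0,0]]}

```text
time: 0.78
tool_pos: [473.4, 217.5, 404.4]
tcp_rot: [-3.141, -0.0, 1.575]
contact_force: [0.0, -0.8, 0.2]
grip_width: 91.6
finger_force: 0.0
```

Run:
```python
from h import *
from plant import bot, eyes, probe_bus, workorder
w=eyes.capture("wrist");np.savez("wrist2.npz",**w);print(probe_bus.get_obs()["tool_pos"])
cv2.imwrite("pics/w2.png",w["color"][...,::-1])
```

```text
[473.6451336  216.05215039 404.37488803]
```

>>> shift_gripper:
  steps: {"motion": [[92,-60,10,0,0],[92,-120,20,0,0],[92,-180,40,0,0],[92,-240,55,0,0],[92,-300,71,0,0]]}

```text
time: 1.45
tool_pos: [544.7, -88.5, 404.7]
tcp_rot: [-3.141, 0.0, 1.569]
contact_force: [1.2, -0.5, -0.2]
grip_width: 91.7
finger_force: 0.0
```

>>> shift_gripper:
  steps: {"motion": [[92,-60,0,0,0],[92,-90,0,0,0],[92,-90,0,0,0]]}

```text
time: 1.82
tool_pos: [544.1, -178.5, 404.2]
tcp_rot: [-3.141, 0.0, 1.566]
contact_force: [-0.5, 1.0, 0.2]
grip_width: 91.7
finger_force: 0.0
```

Run:
```python
from h import *
from plant import bot, eyes, probe_bus, workorder
w=eyes.capture("wrist");np.savez("wrist3.npz",**w);print(probe_bus.get_obs())
cv2.imwrite("pics/w3.png",w["color"][...,::-1])
```

```text
{'time': 1.875, 'joint_positions': array([-4.48115531e-01,  4.29730927e-01,  1.39034760e+00,  2.21215220e-05,
        1.32257929e+00, -4.44575408e-01]), 'dq': array([ 0.04521555, -0.0122904 ,  0.01242521,  0.00646807,  0.00163448,
        0.0094331 ]), 'tau': array([-1.46756183e+00, -4.76585090e+01, -2.52552134e+01, -1.09426179e-01,
        2.60289438e-03, -9.25398082e-02]), 'tool_pos': array([ 544.24786557, -176.86484312,  404.28112015]), 'tcp_rot': array([-3.14064026e+00, -4.77451140e-04,  1.56725053e+00]), 'contact_force': array([ 0.05609671, -0.04699455, -0.41629538]), 'moment': array([-0.02569806,  0.03143614, -0.01793912]), 'finger_force': 0.0, 'grip_width': 91.62098209699185}
```

View pics/w2.png

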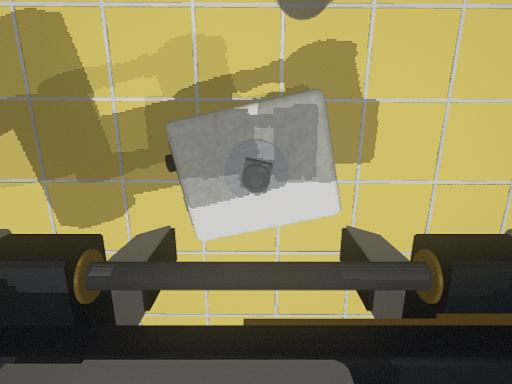

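View pics/w3.png

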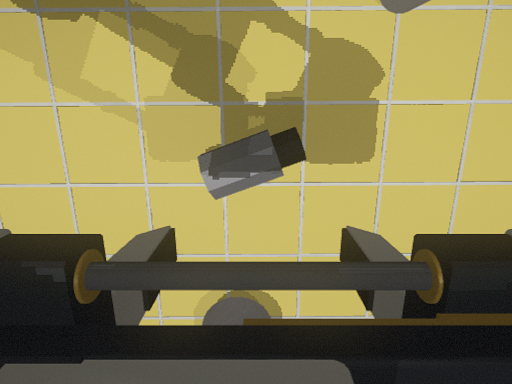

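w2: flange about (256,168), pilot tip (256,178), far edge of the square from (246,158) to (271,162). w3: pot foot corners (198,158)/(215,199), shoulder (268,130)/(283,175), cap end (298,128)/(306,158). Measure with masks.

Run:
```python
from h import *
w=np.load("wrist3.npz");hsv=cv2.cvtColor(w["color"],cv2.COLOR_RGB2HSV)
m=((hsv[...,1]<75)|(hsv[...,2]<45)).astype(np.uint8);m[215:]=0;m[:110]=0;m=cv2.morphologyEx(m,cv2.MORPH_OPEN,np.ones((5,5)))
n,l,st,ce=cv2.connectedComponentsWithStats(m);k=l[165,240];print(st[k],ce[k])
P=np.argwhere(l==k)[:,::-1]
W=np.array([onz(w,u,v,38)[:2] for u,v in P])
print(cv2.minAreaRect(W.astype(np.float32)))
r=cv2.minAreaRect(W.astype(np.float32));bx=cv2.boxPoints(r);print(bx.round(1))
c=(W-W.mean(0));a=np.linalg.svd(c,full_matrices=False)[2][0];a*=np.sign(a[0]);n_=np.array([-a[1],a[0]])
print("axis",a,np.arctan2(a[1],a[0]))
s=c@a;t=c@n_
for lo in np.arange(s.min(),s.max(),8):
    q=t[(s>=lo)&(s<lo+8)];print(round(lo),q.min().round(1),q.max().round(1))
print("mean",W.mean(0),s.min(),s.max())
S=np.load("scene.npz");D=np.load("side.npz");w2=np.load("wrist2.npz")
print(tri(S,(335.8,187.5),w2,(256,178)),tri(D,(288,260),w2,(256,178)),tri(S,(335.8,187.5),D,(288,260)))
print(onz(w2,256,168,66),onz(S,334.8,198.3,66),onz(D,286.8,269.8,66))
p,q=onz(w2,246,158,86),onz(w2,271,162,86);print(p,q,np.arctan2(*(q-p)[[1,0]]))
o=np.vstack([crop(w2["color"],215,130,84,70,7)]);cv2.imwrite("pics/sq.png",o[...,::-1])
print("roll",onz(w,237,310,100))
```

```text
[ 199  131   83   67 3727] [240.21974779 164.9629729 ]
((522.7723388671875, -170.36697387695312), (93.13978576660156, 59.42131042480469), 17.862028121948242)
[[ 469.3 -156.4]
 [ 487.6 -212.9]
 [ 576.2 -184.4]
 [ 558.  -127.8]]
axis [0.9356579  0.35290833] 0.3606776112245078
-48 -24.9 24.2
-40 -27.0 27.1
-32 -27.9 27.4
-24 -27.4 27.3
-16 -27.5 28.4
-8 -27.6 27.2
0 -27.7 27.0
8 -30.6 26.9
16 -32.2 26.8
24 -28.0 26.7
32 -28.0 26.5
40 -25.1 25.2
mean [ 523.37334072 -168.55126806] -48.13319885913565 45.82963680474368
(array([471.24188378, 227.64331599, 104.14342596]), [np.float64(0.020078028528467115), np.float64(0.020078028528229864)]) (array([470.71844896, 230.85742538, 118.54262871]), [np.float64(0.6027453442511989), np.float64(0.6027453442510705)]) (array([470.97490702, 225.62500823, 105.66983389]), [np.float64(2.5282416804126204), np.float64(2.5282416804128003)])
[471.00494723 229.66107493  66.        ] [477.74102421 229.64849502  66.        ] [470.87325471 228.27109512  66.        ]
[461.36740782 243.36312778  86.        ] [485.7343415  239.54445035  86.        ] -0.15545116530904993
roll [ 520.46029088 -314.1203892   100.        ]
```

View pics/sq.png

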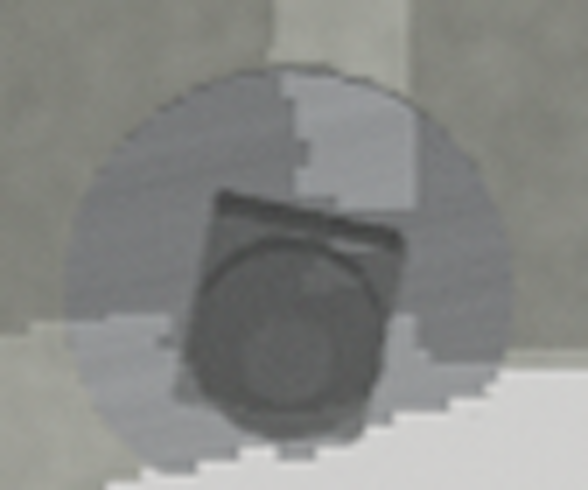

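Run:
```python
from h import *
w=np.load("wrist3.npz");w2=np.load("wrist2.npz")
a=np.array([np.cos(.353),np.sin(.353)]);n=np.array([-a[1],a[0]])
f=lambda u,v,z:((onz(w,u,v,z)[:2]-[523.4,-168.6])@a,(onz(w,u,v,z)[:2]-[523.4,-168.6])@n)
for p in [(198,158,38),(215,199,38),(268,130,38),(283,175,38),(298,128,35),(306,158,35),(272,138,35)]: print(p,np.round(f(*p),1))
p=[onz(w2,215+x/7,130+y/7,86)[:2] for x,y in((220,193),(405,237),(180,395),(360,440))]
for i,j in((0,1),(2,3),(2,0),(3,1)):
  d=p[j]-p[i];print(np.hypot(*d),np.degrees(np.arctan2(d[1],d[0])))
print(sum(p)/4)
v=w["color"][110:180,255:320].astype(int);hs=cv2.cvtColor(w["color"],cv2.COLOR_RGB2HSV)
m=(hs[...,2]<55).astype(np.uint8);m[200:]=0;m[:110]=0;m[:,:262]=0;m[:,320:]=0;m=cv2.morphologyEx(m,cv2.MORPH_OPEN,np.ones((3,3)));nn,l,st,ce=cv2.connectedComponentsWithStats(m);k=1+st[1:,4].argmax();print(st[k],ce[k])
P=np.argwhere(l==k)[:,::-1];T=np.array([f(x,y,35) for x,y in P]);print(T.min(0),T.max(0),np.percentile(T,[3,97],axis=0))
```

```text
(198, 158, 38) [-41.5  24.3]
(215, 199, 38) [-42.2 -27. ]
(268, 130, 38) [43.  25.8]
(283, 175, 38) [ 41.8 -27.8]
(298, 128, 35) [74.9 15.9]
(306, 158, 35) [ 72.8 -19. ]
(272, 138, 35) [44.2 15.7]
26.49520906234817 -13.229608248272761
26.547319353164003 -14.269916753205012
29.55661595018882 78.54953348612712
30.03987156826402 78.61199311484481
[471.73274886 226.14794391]
[271 128  34  39 874] [288.06521739 146.7173913 ]
[ 43.02222105 -18.94906097] [72.83729963 18.82176621] [[ 44.01050049 -17.70734751]
 [ 71.71066808  17.53251887]]
```

>>> shift_gripper:
  steps: {"motion": [[92,10,20,0,0.185],[92,29,40,0,0.37],[92,29,40,0,0.555],[92,29,40,0,0.74],[92,29,40,0,0.925]]}

```text
time: 2.5
tool_pos: [584.8, -144.8, 404.8]
tcp_rot: [-3.141, 0.0, 0.641]
contact_force: [0.5, -0.3, 0.2]
grip_width: 91.8
finger_force: 0.0
```

>>> shift_gripper:
  steps: {"motion": [[92,0,0,60,0.185],[92,0,0,120,0.293],[92,0,0,140,0.293],[92,0,0,140,0.293],[92,0,0,140,0.293]]}

```text
time: 3.12
tool_pos: [585.4, -145.6, 266.2]
tcp_rot: [3.14, -0.002, 0.354]
contact_force: [-0.6, -0.3, 1.3]
grip_width: 92.3
finger_force: 0.0
```

Run:
```python
from h import *
from plant import bot, eyes, probe_bus, workorder
s=np.load("scene.npz");print("roll",onz(s,154,160,100))
c=eyes.capture("wrist");c2=eyes.capture("scene")
cv2.imwrite("pics/w4.png",np.hstack([crop(c["color"],0,0,512,384,.85)[:326],crop(c2["color"],170,110,120,110,2.96)[:326]])[...,::-1])
```

```text
roll [ 512.90408477 -407.66524619  100.        ]
```

View pics/w4.png

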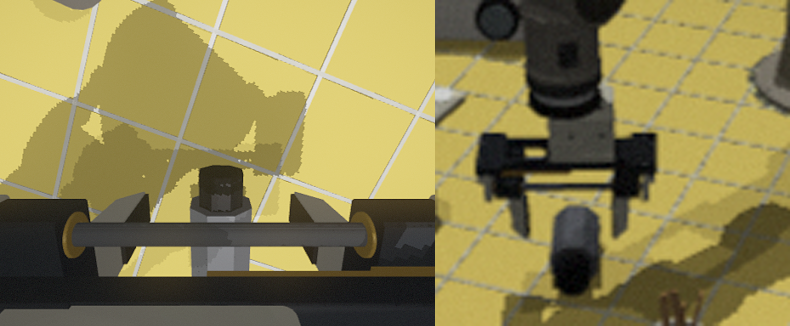

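Wrist view: pot cap centred between the fingers (around column 221 of 434) and aligned. Descend and close.

>>> shift_gripper:
  steps: {"motion": [[92,0,0,40,0],[92,0,0,70,0],[92,0,0,79,0],[92,0,0,79,0],[30,0,0,79,0]]}

```text
time: 3.85
tool_pos: [585.6, -146.2, 187.4]
tcp_rot: [3.14, -0.002, 0.353]
contact_force: [-0.0, -0.5, 0.8]
grip_width: 85.8
finger_force: 0.0
```

>>> shift_gripper:
  steps: {"motion": [[30,0,0,0,0],[30,0,0,0,0],[30,0,0,0,0],[30,0,0,0,0]]}

```text
time: 4.35
tool_pos: [585.0, -146.0, 185.8]
tcp_rot: [3.141, -0.0, 0.353]
contact_force: [-0.1, 0.6, -0.1]
grip_width: 46.3
finger_force: 0.0
```

>>> shift_gripper:
  steps: {"motion": [[30,0,0,0,0],[30,0,0,0,0],[30,0,0,0,0],[30,0,0,0,0]]}

```text
time: 4.85
tool_pos: [585.1, -146.0, 185.8]
tcp_rot: [3.141, -0.0, 0.353]
contact_force: [1.4, -0.2, -0.2]
grip_width: 37.5
finger_force: 30.0
```

>>> shift_gripper:
  steps: {"motion": [[30,-6,0,-18,0],[30,-15.5,0,-35,0],[30,-28,0,-50,0],[30,-42.5,0,-62.5,0],[30,-42.5,0,-62.5,0]]}

```text
time: 5.48
tool_pos: [544.2, -161.3, 249.7]
tcp_rot: [3.14, -0.001, 0.352]
contact_force: [0.9, -0.2, -3.6]
grip_width: 37.6
finger_force: 30.0
```

Run:
```python
from h import *
from plant import bot, eyes, probe_bus, workorder
c=eyes.capture("side");c2=eyes.capture("scene");print(probe_bus.get_obs()["contact_force"])
cv2.imwrite("pics/p5.png",np.hstack([crop(c["color"],200,90,150,150,2.6),crop(c2["color"],150,90,150,150,2.6)])[...,::-1])
```

```text
[-0.1090252  -0.10723184 -3.51688277]
```

View pics/p5.png

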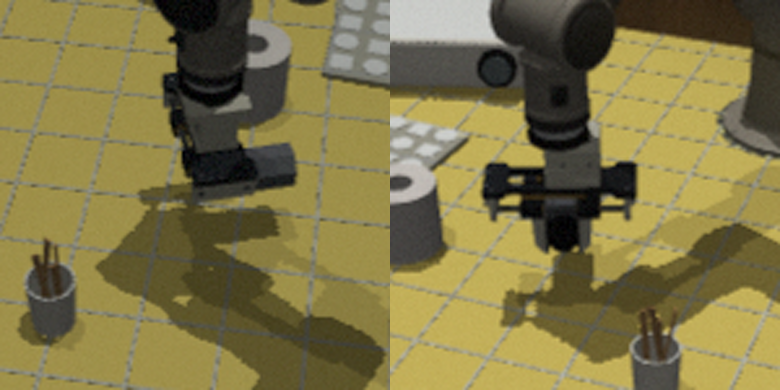

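Gravity alone doesn't pivot the pot: it hangs horizontal and the full weight reads on the wrist. I'll lay it back down and re-grip a small patch at the end of the cap with only the fingertips, so that it pivots.

>>> shift_gripper:
  steps: {"motion": [[30,0,0,30,0],[30,0,0,50,0],[30,0,0,62,0],[30,0,0,62,0],[65,0,0,62,0]]}

```text
time: 6.2
tool_pos: [545.5, -160.7, 186.6]
tcp_rot: [3.141, -0.001, 0.353]
contact_force: [0.3, -0.1, 0.8]
grip_width: 43.6
finger_force: 0.0
```

>>> shift_gripper:
  steps: {"motion": [[65,0,0,0,0],[65,0,0,0,0],[65,12,0,-20,0],[65,12,0,-20,0],[30,12,0,-20,0]]}

```text
time: 6.82
tool_pos: [556.0, -156.5, 205.8]
tcp_rot: [-3.141, 0.0, 0.353]
contact_force: [-0.3, -0.0, -0.5]
grip_width: 59.1
finger_force: 0.0
```

>>> shift_gripper:
  steps: {"motion": [[30,0,0,0,0],[30,0,0,0,0],[30,0,0,0,0],[30,0,0,0,0]]}

```text
time: 7.32
tool_pos: [556.2, -156.5, 205.9]
tcp_rot: [-3.141, 0.001, 0.353]
contact_force: [-1.2, -1.0, -1.7]
grip_width: 36.6
finger_force: 30.0
```

>>> shift_gripper:
  steps: {"motion": [[30,-3,0,-10,0],[30,-6,0,-18,0],[30,-6,0,-18,0]]}

```text
time: 7.7
tool_pos: [550.8, -158.8, 225.3]
tcp_rot: [3.14, -0.002, 0.352]
contact_force: [0.3, -0.0, -2.0]
grip_width: 36.5
finger_force: 30.0
```

```bash
python3 -c "
from plant import bot, eyes, probe_bus, workorder
o=probe_bus.get_obs();print(o['contact_force'],o['moment'])"
```

```text
[ 0.33906912 -0.01815949 -2.02533055] [ 0.10809781 -0.08492682 -0.00450767]
```

>>> shift_gripper:
  steps: {"motion": [[30,-10,0,-18,0],[30,-10,0,-18,0]]}

```text
time: 7.95
tool_pos: [541.2, -162.5, 244.0]
tcp_rot: [3.14, -0.002, 0.352]
contact_force: [0.7, 0.2, -1.9]
grip_width: 36.2
finger_force: 30.0
```

>>> shift_gripper:
  steps: {"motion": [[30,-7,0,-8,0],[30,-14.5,0,-16,0],[30,-22,0,-22,0],[30,-30,0,-28,0],[30,-30,0,-28,0]]}

```text
time: 8.57
tool_pos: [512.8, -172.7, 270.8]
tcp_rot: [3.141, -0.0, 0.352]
contact_force: [-0.3, -0.2, -2.8]
grip_width: 36.5
finger_force: 30.0
```

>>> shift_gripper:
  steps: {"motion": [[30,-8,0,-5,0],[30,-17.5,0,-9.5,0],[30,-27,0,-13,0],[30,-37,0,-16,0],[30,-37,0,-16,0]]}

```text
time: 9.2
tool_pos: [477.8, -185.5, 286.6]
tcp_rot: [3.141, -0.0, 0.352]
contact_force: [0.3, -0.3, -3.0]
grip_width: 36.4
finger_force: 30.0
```

Run:
```python
from h import *
from plant import bot, eyes, probe_bus, workorder
c=eyes.capture("side");c2=eyes.capture("scene");print(probe_bus.get_obs()["contact_force"])
cv2.imwrite("pics/p6.png",np.hstack([crop(c["color"],200,90,150,150,2.6),crop(c2["color"],150,90,150,150,2.6)])[...,::-1])
```

```text
[-0.3971014   0.09208454 -3.32440645]
```

View pics/p6.png

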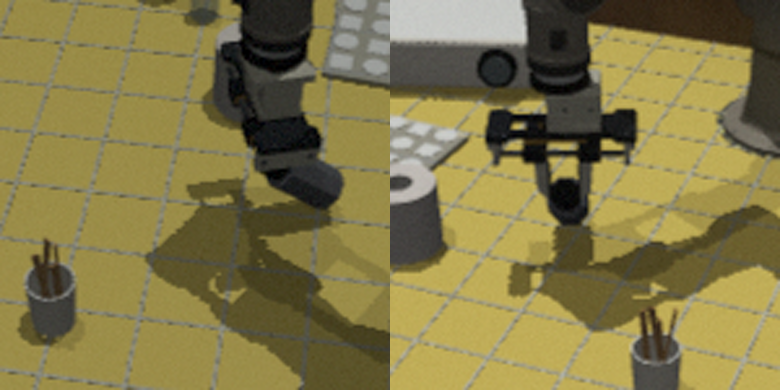

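The pot has pivoted about 30° and hangs in the fingertips (side view, pot from (265,165) to (335,195) in the crop). Gravity has stalled against the grip friction. I'll shake it vertically to ratchet it further, using the wrist moment to measure the tilt.

Create st.py:
```python
import numpy as np
from plant import bot, eyes, probe_bus, workorder
o=probe_bus.get_obs();a=o['tcp_rot'][2];u=np.array([np.cos(a),np.sin(a)])
M=o['moment'];F=o['contact_force']
# horizontal load F_z at offset r: Mx=ry*Fz, My=-rx*Fz
r=np.array([-M[1],M[0]])/-3.3
print('t',o['time'],'F',F.round(1),'off along a',round(float(r@u*1000),1),'across',round(float(r@[-u[1],u[0]]*1000),1),'w',round(o['grip_width'],1),o['tool_pos'].round(1))
```

```bash
python3 st.py
```

```text
t 9.3 F [-0.4  0.1 -3.3] off along a -21.7 across -6.9 w 36.4 [ 478.5 -185.3  286.3]
```

>>> shift_gripper:
  steps: {"motion": [[30,0,0,-60,0],[30,0,0,-60,0]]}

```text
time: 9.55
tool_pos: [479.7, -185.6, 350.1]
tcp_rot: [3.135, -0.006, 0.353]
contact_force: [0.6, 0.3, -3.5]
grip_width: 36.6
finger_force: 30.0
```

```bash
python3 st.py
```

```text
t 9.55 F [ 0.6  0.3 -3.5] off along a 10.5 across -4.1 w 36.6 [ 479.7 -185.6  350.1]
```

>>> shift_gripper:
  steps: {"motion": [[30,0,0,-60,0],[30,0,0,0,0],[30,0,0,-60,0],[30,0,0,0,0],[30,0,0,0,0]]}

```text
time: 10.18
tool_pos: [477.2, -184.3, 342.0]
tcp_rot: [-3.134, 0.007, 0.353]
contact_force: [-1.3, -0.7, -3.3]
grip_width: 36.3
finger_force: 30.1
```

```bash
python3 st.py
```

```text
t 10.175 F [-1.3 -0.7 -3.3] off along a 69.1 across -49.5 w 36.3 [ 477.2 -184.3  342. ]
```

>>> shift_gripper:
  steps: {"motion": [[30,0,0,0,0],[30,0,0,0,0]]}

```text
time: 10.42
tool_pos: [479.0, -185.4, 347.6]
tcp_rot: [3.14, -0.002, 0.353]
contact_force: [0.3, -0.4, -3.4]
grip_width: 36.5
finger_force: 30.1
```

```bash
python3 st.py
```

```text
t 10.425 F [ 0.3 -0.4 -3.4] off along a 22.2 across -27.8 w 36.5 [ 479.  -185.4  347.6]
```

Create tilt.py:
```python
from h import *
from plant import bot, eyes, probe_bus, workorder
import sys
o=probe_bus.get_obs();y=o['tcp_rot'][2];a=np.array([np.cos(y),np.sin(y),0]);n=np.array([-a[1],a[0],0])
g=o['tool_pos']-[0,0,178]
c=eyes.capture("side");im=c["color"];hsv=cv2.cvtColor(im,cv2.COLOR_RGB2HSV)
m=((hsv[...,1]<80)).astype(np.uint8)
m=cv2.morphologyEx(m,cv2.MORPH_OPEN,np.ones((3,3)))
p0=proj(c,g);l=cv2.connectedComponents(m)[1]
k=l[int(p0[1])-3:int(p0[1])+8,int(p0[0])-6:int(p0[0])+12];k=np.bincount(k[k>0]).argmax()
Q=[]
for v,u in np.argwhere(l==k):
    if abs(u-p0[0])>110 or v-p0[1]<-60 or v-p0[1]>110: continue
    oo,d=ray(c,u,v);X=oo+d*((g-oo)@n)/(d@n)-g
    Q.append((X@a,X[2]))
Q=np.array(Q);print("tip px",p0.round(),"z tip",g[2])
cyc=[]
for z in range(-150,40,10):
    s=Q[(Q[:,1]>=z)&(Q[:,1]<z+10)]
    if len(s): print(z,s[:,0].min().round(),s[:,0].max().round(),len(s))
```

```bash
python3 tilt.py
```

```text
tip px [302. 136.] z tip 169.61092696553322
-140 -22.0 -5.0 8
-130 -34.0 10.0 27
-120 -34.0 17.0 34
-110 -33.0 18.0 33
-100 -36.0 18.0 36
-90 -35.0 19.0 33
-80 -34.0 20.0 36
-70 -33.0 20.0 37
-60 -32.0 21.0 37
-50 -31.0 22.0 33
-40 -30.0 22.0 20
-30 -29.0 23.0 14
-20 -66.0 14.0 41
-10 -78.0 15.0 71
0 -77.0 38.0 83
10 -73.0 50.0 66
20 -66.0 57.0 61
30 -64.0 64.0 58
```

The shake worked: the silhouette is 54 mm wide and near vertical, leaning about 4°, with the foot about 110–130 mm below the tips. Now lower it to the table until it makes contact.

>>> shift_gripper:
  steps: {"motion": [[30,0,0,25,0],[30,0,0,45,0],[30,0,0,52,0],[30,0,0,52,0],[30,0,0,52,0]]}

```text
time: 11.1
tool_pos: [478.8, -185.4, 295.2]
tcp_rot: [3.14, -0.001, 0.353]
contact_force: [0.2, 0.6, -3.1]
grip_width: 36.2
finger_force: 30.1
```

```bash
python3 st.py
```

```text
t 11.1 F [ 0.2  0.6 -3.1] off along a 30.0 across -6.6 w 36.2 [ 478.8 -185.4  295.2]
```

>>> shift_gripper:
  steps: {"motion": [[30,0,0,4,0],[30,0,0,4,0]]}

```text
time: 11.35
tool_pos: [479.0, -185.6, 292.2]
tcp_rot: [3.138, -0.002, 0.353]
contact_force: [-1.5, -1.2, 8.3]
grip_width: 36.4
finger_force: 30.1
```

```bash
python3 st.py
```

```text
t 11.35 F [-1.5 -1.2  8.3] off along a 123.2 across -57.7 w 36.4 [ 479.  -185.6  292.2]
```

>>> shift_gripper:
  steps: {"motion": [[30,0,0,3,0],[30,0,0,3,0]]}

```text
time: 11.6
tool_pos: [479.6, -186.2, 291.7]
tcp_rot: [3.134, -0.005, 0.353]
contact_force: [-4.5, -0.2, 24.9]
grip_width: 36.7
finger_force: 30.0
```

```bash
python3 st.py; python3 tilt.py
```

```text
t 11.6 F [-4.5 -0.2 24.9] off along a 257.5 across -110.8 w 36.7 [ 479.6 -186.2  291.7]
tip px [300. 149.] z tip 113.6792259720674
-140 -24.0 -2.0 9
-130 -33.0 9.0 22
-120 -33.0 13.0 28
-110 -35.0 21.0 29
-100 -34.0 21.0 35
-90 -34.0 21.0 33
-80 -33.0 19.0 34
-70 -31.0 20.0 31
-60 -31.0 20.0 34
-50 -30.0 21.0 28
-40 -29.0 21.0 14
-30 -65.0 22.0 28
-20 -67.0 13.0 54
-10 -66.0 13.0 55
0 -65.0 14.0 46
10 11.0 11.0 1
```

>>> shift_gripper:
  steps: {"motion": [[30,0,0,-3,0],[30,0,0,-4,0],[60,0,0,-4,0],[60,0,0,-4,0],[60,0,0,-4,0]]}

```text
time: 12.28
tool_pos: [478.5, -185.1, 290.9]
tcp_rot: [-3.141, 0.0, 0.353]
contact_force: [-0.3, 0.5, 0.1]
grip_width: 58.6
finger_force: 0.0
```

>>> shift_gripper:
  steps: {"motion": [[75,0,0,0,0],[75,0,0,0,0],[75,0,0,-50,0],[75,0,0,-100,0],[75,0,0,-100,0]]}

```text
time: 12.9
tool_pos: [479.1, -185.5, 395.2]
tcp_rot: [3.135, -0.006, 0.353]
contact_force: [-0.3, -0.7, -0.2]
grip_width: 75.0
finger_force: 0.0
```

```bash
python3 st.py; python3 tilt.py
```

Run:
```python
from h import *
from plant import bot, eyes, probe_bus, workorder
for n in("scene","side","wrist"):
    c=eyes.capture(n);np.savez(n+"9.npz",**c);hs=cv2.cvtColor(c["color"],cv2.COLOR_RGB2HSV)
    P=[proj(c,(480,-186,z)).round() for z in(0,85,115)];print(n,P)
    if n=="wrist":continue
    cap=(hs[...,2]<45).astype(np.uint8);body=((hs[...,1]<80)).astype(np.uint8)
    for nm,m,q in(("cap",cap,P[2]),("body",body,(P[0]+P[1])/2)):
        l,st,ce=cv2.connectedComponentsWithStats(m)[1:];u,v=q.astype(int);w=l[v-4:v+5,u-4:u+5];w=w[w>0]
        if len(w): k=np.bincount(w).argmax();print(nm,st[k],ce[k].round(1))
```

```text
t 12.9 F [-0.3 -0.7 -0.2] off along a 36.0 across -15.9 w 75.0 [ 479.1 -185.5  395.2]
tip px [303. 124.] z tip 217.16950228290784
-60 -239.0 -232.0 3
-50 -241.0 37.0 41
-40 -241.0 50.0 94
-30 -240.0 57.0 126
-20 -239.0 60.0 151
-10 -236.0 64.0 211
0 -243.0 64.0 245
10 -242.0 65.0 240
20 -239.0 62.0 198
30 -237.0 63.0 201
scene [array([217., 191.]), array([216., 170.]), array([216., 163.])]
cap [210 160  15  33 413] [217.2 177.1]
body [210 160  22  36 409] [217.5 178.7]
side [array([298., 173.]), array([299., 155.]), array([300., 149.])]
cap [293 145  18  35 465] [301.4 162.3]
body [     0      0    512    384 104784] [207.4 153.8]
wrist [array([260., 168.]), array([260., 185.]), array([260., 194.])]
```

Run:
```python
from h import *
w=dict(np.load("wrist9.npz"));hs=cv2.cvtColor(w["color"],cv2.COLOR_RGB2HSV)
m=((hs[...,1]<80)|(hs[...,2]<40)).astype(np.uint8);m[235:]=0
m=cv2.morphologyEx(m,cv2.MORPH_OPEN,np.ones((3,3)))
l,st,ce=cv2.connectedComponentsWithStats(m)[1:];k=l[185,260];print("pot",st[k],ce[k])
print(hs[170:235:4,260].tolist())
cap=((hs[...,2]<48)).astype(np.uint8)*(l==k).astype(np.uint8);cap=cv2.morphologyEx(cap,cv2.MORPH_OPEN,np.ones((5,5)))
l2,s2,c2=cv2.connectedComponentsWithStats(cap)[1:]
for i in range(1,len(s2)):
    if s2[i][4]<100: continue
    x,y,ww,hh,A=s2[i];print("cap",s2[i],c2[i],onz(w,*c2[i],115),onz(w,x,y+hh/2,115),onz(w,x+ww,y+hh/2,115))
C=cv2.findContours((l==k).astype(np.uint8),cv2.RETR_EXTERNAL,cv2.CHAIN_APPROX_NONE)[0];C=max(C,key=len)
ap=cv2.approxPolyDP(C,3,True)[:,0];print(ap.tolist())
```

```text
pot [     0      0    512    384 176915] [249.11838453 195.70143289]
[[21, 33, 77], [21, 22, 82], [23, 143, 48], [23, 99, 54], [24, 96, 56], [20, 90, 62], [9, 14, 128], [21, 27, 95], [13, 14, 130], [11, 14, 149], [21, 13, 135], [22, 30, 94], [15, 18, 112], [24, 46, 83], [25, 112, 139], [25, 123, 217], [30, 6, 203]]
cap [    0   234   512   150 31508] [213.20623334 327.15507173] [ 336.77244684 -189.94728628  115.        ] [285.72379136   8.58709638 115.        ] [ 455.62280077 -453.05728818  115.        ]
cap [ 378  235  134   83 6832] [447.33913934 277.86826698] [ 463.81898019 -377.76016126  115.        ] [ 442.80553217 -316.52296691  115.        ] [ 485.85620227 -433.48148276  115.        ]
cap [342 291  12  18 166] [347.75301205 298.39759036] [ 411.76577915 -299.97073535  115.        ] [ 408.27585803 -295.567596    115.        ] [ 412.22235669 -306.29044771  115.        ]
[[14, 153], [4, 221], [38, 234], [3, 225], [11, 234], [0, 235], [0, 383], [511, 383], [511, 235], [407, 234], [400, 223], [398, 204], [354, 188], [332, 226], [348, 186], [279, 160], [276, 162], [289, 184], [289, 207], [270, 226], [252, 226], [261, 235], [246, 235], [244, 230], [177, 207], [168, 229], [184, 225], [183, 234], [162, 235], [170, 205], [98, 180], [81, 235], [92, 178]]
```

Run:
```python
from h import *
w=dict(np.load("wrist9.npz"))
for p in((261,195.5,85),(289,195.5,85),(261,226,85),(289,184,85),(289,207,85),(252,226,85),(270,226,85)): print(p,onz(w,*p).round(1))
hs=cv2.cvtColor(w["color"],cv2.COLOR_RGB2HSV).astype(int);g=w["color"].astype(int).sum(2)//3
print("col261",g[150:234:2,261].tolist());
for v in (188,195,200,205,210): print(v,g[v,225:300:2].tolist())
S=dict(np.load("scene9.npz"));D=dict(np.load("side9.npz"))
# scene dark top: col 210..225,row160 ; side 293..311,row145
for n,c,z in(("scene",S,(480,-186)),("side",D,(480,-186))):
    g=c["color"].astype(int).sum(2)//3;p=proj(c,(*z,115)).astype(int);print(n,p)
    for v in range(p[1]-8,p[1]+34,3): print(v,g[v,p[0]-16:p[0]+17:2].tolist())
```

```text
(261, 195.5, 85) [ 470.7 -190.4   85. ]
(289, 195.5, 85) [ 480.  -215.7   85. ]
(261, 226, 85) [ 441.2 -201.4   85. ]
(289, 184, 85) [ 490.6 -211.5   85. ]
(289, 207, 85) [ 469.2 -220.    85. ]
(252, 226, 85) [ 438.2 -193.    85. ]
(270, 226, 85) [ 444.3 -209.7   85. ]
col261 [146, 144, 121, 59, 65, 63, 63, 62, 61, 75, 127, 76, 78, 78, 42, 40, 42, 46, 49, 47, 49, 63, 131, 129, 92, 112, 101, 111, 126, 92, 113, 138, 119, 113, 100, 75, 75, 76, 116, 176, 175, 175]
188 [161, 160, 163, 161, 145, 139, 201, 137, 67, 42, 43, 44, 48, 49, 50, 47, 46, 45, 47, 46, 52, 48, 50, 51, 46, 48, 42, 40, 186, 188, 170, 146, 172, 176, 175, 176, 177, 177]
195 [160, 160, 159, 161, 147, 138, 142, 62, 55, 72, 77, 77, 78, 81, 112, 109, 110, 108, 139, 92, 79, 102, 95, 71, 72, 76, 73, 74, 52, 131, 146, 144, 171, 176, 176, 177, 176, 177]
200 [160, 161, 161, 160, 150, 138, 140, 108, 75, 96, 93, 81, 94, 86, 126, 129, 154, 149, 112, 121, 102, 104, 128, 91, 104, 103, 95, 91, 71, 127, 145, 144, 171, 177, 177, 176, 176, 177]
205 [161, 160, 160, 161, 153, 142, 177, 152, 67, 72, 73, 76, 75, 101, 148, 119, 104, 109, 132, 1
[... 1869 characters left out ...]
 115]
155 [118, 116, 118, 117, 120, 29, 25, 17, 0, 3, 0, 5, 12, 68, 115, 118, 121]
158 [119, 118, 120, 119, 119, 19, 29, 24, 10, 9, 7, 28, 62, 45, 106, 119, 117]
161 [69, 69, 91, 118, 106, 20, 21, 22, 27, 43, 32, 22, 26, 35, 119, 117, 117]
164 [69, 68, 93, 120, 100, 17, 20, 24, 26, 26, 27, 22, 22, 56, 119, 117, 118]
167 [71, 70, 65, 67, 89, 22, 24, 25, 19, 25, 21, 24, 27, 70, 105, 119, 118]
170 [70, 64, 71, 65, 61, 14, 19, 25, 22, 22, 25, 25, 15, 78, 102, 117, 120]
173 [120, 71, 69, 72, 67, 22, 23, 26, 27, 23, 27, 20, 25, 93, 98, 76, 108]
176 [73, 66, 70, 70, 65, 38, 23, 23, 22, 31, 28, 29, 85, 104, 105, 109, 119]
179 [71, 68, 69, 76, 66, 69, 61, 52, 35, 47, 66, 100, 102, 107, 111, 103, 102]
```

Run:
```python
from h import *
w=dict(np.load("wrist9.npz"));S=dict(np.load("scene9.npz"));D=dict(np.load("side9.npz"))
for p in((261,204.5),(261,226),(261,192),(239.5,204),(282,204)): print(onz(w,*p,115).round(1))
print(onz(S,216.7,163,115),onz(D,303,150,115),tri(S,(216.7,163),D,(303,150)))
print(onz(S,218,(194)*1.0,0),onz(S,218,170,115-0))
# side body bottom, scene body edges
a=np.array([np.cos(.353),np.sin(.353)])
print("cam", (-w["R"].T@w["t"]).round(1), w["K"][0,0])
for v in(192,226): print((onz(w,261,v,115)[:2]-[480,-186])@a)
```

```text
[ 471.1 -190.   115. ]
[ 452.4 -196.9  115. ]
[ 481.6 -186.1  115. ]
[ 465.1 -172.3  115. ]
[ 477.8 -206.9  115. ]
[ 479.182763   -183.87625433  115.        ] [ 470.26650247 -180.99274284  115.        ] (array([ 470.36908009, -187.7121272 ,  108.84717391]), [np.float64(0.1730149521272506), np.float64(0.17301495212717338)])
[ 498.76526553 -175.55608774    0.        ] [ 518.46038346 -162.7413656   115.        ]
cam [ 546.6 -159.2  369.6] 308.0951495781396
1.4983432946964255
-29.71793049071459
```

Pot stands upright, cap on top in both views, centre about (471,-189). Re-grip from above.

>>> shift_gripper:
  steps: {"motion": [[75,-8.5,0,0,0],[75,-8.5,0,40,0],[75,-8.5,0,60,0],[75,-8.5,0,60,0],[75,-8.5,0,60,0]]}

```text
time: 13.72
tool_pos: [470.6, -188.4, 331.8]
tcp_rot: [3.141, -0.0, 0.353]
contact_force: [0.5, -0.1, -0.0]
grip_width: 75.2
finger_force: 0.0
```

```bash
python3 st.py
```

```text
t 13.725 F [ 0.5 -0.1 -0. ] off along a 36.1 across -10.6 w 75.2 [ 470.6 -188.4  331.8]
```

>>> shift_gripper:
  steps: {"motion": [[75,0,0,40,0],[75,0,0,60,0],[75,0,0,65,0],[75,0,0,65,0],[30,0,0,65,0]]}

```text
time: 14.35
tool_pos: [470.9, -188.3, 267.4]
tcp_rot: [3.14, -0.002, 0.353]
contact_force: [-0.3, -0.4, -0.2]
grip_width: 69.6
finger_force: 0.0
```

>>> shift_gripper:
  steps: {"motion": [[30,0,0,0,0],[30,0,0,0,0],[30,0,0,0,0],[30,0,0,0,0],[30,0,0,0,0]]}

```text
time: 14.98
tool_pos: [470.6, -188.3, 266.4]
tcp_rot: [3.141, -0.0, 0.353]
contact_force: [-0.1, -0.5, 0.6]
grip_width: 37.8
finger_force: 29.9
```

>>> shift_gripper:
  steps: {"motion": [[30,0,0,0,0],[30,0,0,0,0]]}

```text
time: 15.22
tool_pos: [470.6, -188.3, 266.4]
tcp_rot: [3.141, -0.0, 0.353]
contact_force: [-0.1, -1.9, 1.5]
grip_width: 37.9
finger_force: 29.9
```

```bash
python3 st.py
```

```text
t 15.225 F [-0.1 -1.9  1.5] off along a 29.6 across 67.6 w 37.9 [ 470.6 -188.3  266.4]
```

>>> shift_gripper:
  steps: {"motion": [[30,0,0,-30,0],[30,0,0,-80,0],[30,0,0,-130,0],[30,0,0,-150,0],[30,0,0,-150,0]]}

```text
time: 15.85
tool_pos: [470.4, -188.0, 416.9]
tcp_rot: [3.14, -0.001, 0.353]
contact_force: [-1.0, -0.3, -3.2]
grip_width: 37.6
finger_force: 29.9
```

```bash
python3 st.py; python3 tilt.py | head -14
```

```text
t 15.85 F [-1.  -0.3 -3.2] off along a 34.2 across -9.2 w 37.6 [ 470.4 -188.   416.9]
tip px [306. 118.] z tip 238.9114329419238
-110 -11.0 9.0 11
-100 -20.0 22.0 28
-90 -29.0 23.0 39
-80 -229.0 27.0 48
-70 -232.0 46.0 71
-60 -232.0 56.0 107
-50 -231.0 66.0 135
-40 -228.0 73.0 160
-30 -226.0 73.0 185
-20 -234.0 74.0 221
-10 -232.0 74.0 247
0 -229.0 71.0 246
10 -228.0 72.0 251
```

>>> shift_gripper:
  steps: {"motion": [[30,20.6,-55.8,0,0],[30,41.2,-111.6,0,0],[30,61.8,-167.4,0,0],[30,82.4,-223.2,0,0],[30,103,-279,0,0]]}

```text
time: 16.52
tool_pos: [470.1, 111.1, 414.1]
tcp_rot: [-3.141, 0.004, 0.353]
contact_force: [1.5, -0.1, -3.1]
grip_width: 37.6
finger_force: 29.9
```

>>> shift_gripper:
  steps: {"motion": [[30,20.6,-55.8,0,0.18],[30,41.5,-111.4,0,0.36],[30,41.5,-111.4,0,0.53],[30,41.5,-111.4,0,0.567],[30,41.5,-111.4,0,0.567]]}

```text
time: 17.15
tool_pos: [470.9, 228.3, 414.1]
tcp_rot: [3.14, 0.004, -0.213]
contact_force: [-0.1, 0.7, -2.8]
grip_width: 37.9
finger_force: 30.0
```

```bash
python3 st.py
```

```text
t 17.15 F [-0.1  0.7 -2.8] off along a 48.6 across -6.3 w 37.9 [470.9 228.3 414.1]
```

Run:
```python
from h import *
from plant import bot, eyes, probe_bus, workorder
t=probe_bus.get_obs()["tool_pos"];print(t)
for n in("scene","side"):
    c=eyes.capture(n);g=c["color"].astype(int).sum(2)//3
    for z in(165,180,195,210,225):
        p=proj(c,(t[0],t[1],z));v=int(round(p[1]));row=g[v];u=int(p[0]);print(n,z,p.round(1),row[u-14:u+15].tolist())
```

```text
[470.90315964 228.34453944 414.06617016]
scene 165 [338.  171.6] [81, 84, 83, 78, 82, 57, 28, 30, 32, 30, 34, 34, 33, 33, 31, 32, 33, 31, 34, 34, 31, 36, 31, 31, 51, 63, 66, 67, 66]
scene 180 [338.5 167.6] [150, 130, 109, 105, 109, 91, 57, 32, 30, 32, 32, 34, 31, 33, 36, 33, 32, 37, 34, 30, 34, 36, 33, 33, 62, 108, 125, 124, 126]
scene 195 [339.  163.5] [147, 146, 145, 144, 147, 98, 29, 30, 29, 39, 35, 36, 35, 36, 37, 33, 38, 36, 36, 36, 33, 32, 29, 31, 85, 119, 123, 122, 123]
scene 210 [339.5 159.4] [144, 145, 144, 145, 146, 124, 70, 30, 37, 37, 33, 34, 34, 38, 34, 34, 34, 43, 40, 40, 34, 38, 38, 35, 47, 91, 121, 108, 102]
scene 225 [340.1 155.3] [146, 143, 150, 134, 120, 86, 35, 35, 39, 47, 41, 36, 30, 29, 25, 28, 25, 32, 28, 28, 46, 62, 55, 43, 76, 110, 92, 64, 65]
side 165 [288.8 249. ] [135, 135, 136, 125, 84, 22, 27, 21, 29, 22, 23, 28, 23, 32, 29, 25, 34, 40, 45, 52, 60, 52, 45, 26, 24, 24, 26, 87, 144]
side 180 [289.1 245.6] [129, 130, 118, 83, 24, 28, 36, 47, 47, 56, 56, 59, 61, 56, 55, 50, 42, 33, 50, 53, 56, 54, 43, 22, 28, 24, 40, 78, 118]
side 195 [289.4 242.2] [55, 56, 55, 59, 55, 58, 61, 57, 55, 57, 54, 41, 32, 24, 19, 11, 15, 6, 4, 11, 7, 31, 36, 34, 29, 23, 27, 74, 116]
side 210 [289.8 238.6] [58, 52, 40, 30, 19, 16, 1, 2, 7, 7, 21, 20, 35, 31, 27, 26, 32, 25, 33, 29, 26, 25, 26, 62, 77, 66, 54, 58, 108]
side 225 [290.1 235. ] [11, 17, 17, 18, 19, 20, 18, 15, 16, 11, 17, 15, 6, 16, 3, 11, 12, 20, 16, 5, 22, 30, 22, 22, 32, 46, 55, 92, 132]
```

Run:
```python
from h import *
S=dict(np.load("scene9.npz"));D=dict(np.load("side9.npz"))
print(proj(S,(471.2,228,106)),proj(D,(471.2,228,106)),proj(S,(471.2,228,66)),proj(D,(471.2,228,66)))
# undisturbed spindle: dark extents in original images
s=np.load("scene.npz");d=np.load("side.npz")
for n,c,vs,u0 in(("s",s,(188,190,192,194,196,198,200,202),320),("d",d,(258,260,262,264,266,270,272),273)):
    g=c["color"].astype(int).sum(2)//3
    for v in vs: print(n,v,u0,g[v,u0:u0+31].tolist())
```

```text
[335.96516377 187.03876873] [287.45661123 261.62675375] [334.70861305 197.09105875] [286.6891388  269.69423851]
s 188 320 [199, 199, 200, 200, 199, 198, 198, 199, 196, 197, 197, 168, 118, 99, 104, 112, 110, 103, 117, 163, 193, 198, 199, 199, 201, 198, 198, 196, 198, 197, 196]
s 190 320 [199, 198, 198, 199, 200, 197, 198, 198, 200, 199, 198, 153, 90, 94, 101, 101, 98, 97, 91, 116, 169, 197, 196, 198, 199, 196, 195, 197, 196, 198, 199]
s 192 320 [200, 198, 199, 199, 198, 199, 196, 195, 189, 176, 150, 93, 44, 41, 43, 44, 44, 44, 44, 69, 98, 164, 195, 197, 196, 196, 199, 196, 195, 195, 195]
s 194 320 [197, 199, 200, 198, 196, 193, 183, 182, 180, 131, 56, 48, 55, 49, 45, 61, 71, 72, 54, 43, 109, 163, 185, 192, 195, 192, 195, 193, 194, 196, 193]
s 196 320 [197, 199, 200, 198, 191, 183, 186, 182, 177, 118, 44, 45, 42, 45, 43, 45, 44, 47, 41, 46, 91, 153, 177, 180, 184, 195, 196, 197, 196, 196, 196]
s 198 320 [197, 199, 200, 185, 141, 156, 182, 180, 181, 149, 88, 61, 54, 49, 45, 48, 47, 42, 50, 73, 142, 175, 176, 178, 172, 188, 197, 197, 194, 193, 198]
s 200 320 [200, 198, 198, 199, 177, 120
[... 691 characters left out ...]
8, 103, 101, 99, 92, 87, 97, 121, 143, 151, 151, 156, 157, 157, 156, 156, 155, 158]
d 264 273 [155, 158, 154, 151, 151, 152, 151, 150, 141, 101, 63, 78, 76, 78, 84, 84, 82, 85, 83, 86, 85, 115, 150, 152, 150, 154, 156, 154, 155, 157, 155]
d 266 273 [159, 150, 145, 150, 151, 152, 150, 144, 115, 63, 35, 41, 63, 76, 77, 80, 80, 70, 49, 44, 90, 138, 155, 153, 152, 149, 153, 158, 157, 155, 159]
d 270 273 [147, 141, 153, 153, 151, 155, 131, 71, 36, 37, 38, 37, 36, 45, 55, 60, 83, 93, 79, 97, 140, 149, 151, 151, 150, 150, 149, 153, 158, 157, 157]
d 272 273 [153, 135, 118, 151, 148, 147, 135, 100, 92, 71, 48, 42, 40, 39, 36, 37, 39, 42, 92, 137, 152, 152, 151, 151, 151, 150, 151, 156, 156, 156, 155]
```

>>> shift_gripper:
  steps: {"motion": [[30,1.5,1,15,0],[30,1.5,1,30,0],[30,1.5,1,38,0],[30,1.5,1,38,0]]}

```text
time: 17.75
tool_pos: [472.4, 226.7, 377.3]
tcp_rot: [3.141, 0.002, -0.214]
contact_force: [0.6, 1.6, -2.2]
grip_width: 37.5
finger_force: 30.0
```

```bash
python3 st.py
```

```text
t 17.75 F [ 0.6  1.6 -2.2] off along a 31.4 across -9.3 w 37.5 [472.4 226.7 377.3]
```

>>> shift_gripper:
  steps: {"motion": [[30,0,0,6,0],[30,0,0,11,0],[30,0,0,11,0]]}

```text
time: 18.12
tool_pos: [472.4, 226.8, 366.9]
tcp_rot: [3.141, 0.001, -0.214]
contact_force: [-0.3, -0.7, -3.1]
grip_width: 37.9
finger_force: 30.0
```

```bash
python3 st.py
```

```text
t 18.125 F [-0.3 -0.7 -3.1] off along a 33.8 across -14.9 w 37.9 [472.4 226.8 366.9]
```

>>> shift_gripper:
  steps: {"motion": [[30,0,0,4,0],[30,0,0,7,0],[30,0,0,7,0]]}

```text
time: 18.5
tool_pos: [472.4, 226.8, 360.0]
tcp_rot: [3.141, 0.0, -0.214]
contact_force: [0.7, -0.5, -3.5]
grip_width: 37.5
finger_force: 30.0
```

```bash
python3 st.py
```

```text
t 18.5 F [ 0.7 -0.5 -3.5] off along a 54.1 across -20.1 w 37.5 [472.4 226.8 360. ]
```

>>> shift_gripper:
  steps: {"motion": [[30,0,0,3,0],[30,0,0,6,0],[30,0,0,6,0]]}

```text
time: 18.88
tool_pos: [472.4, 226.8, 353.9]
tcp_rot: [3.141, 0.0, -0.214]
contact_force: [0.5, -0.3, -3.4]
grip_width: 37.6
finger_force: 30.0
```

```bash
python3 st.py
```

```text
t 18.875 F [ 0.5 -0.3 -3.4] off along a 49.6 across -10.5 w 37.6 [472.4 226.8 353.9]
```

>>> shift_gripper:
  steps: {"motion": [[30,0,0,2,0],[30,0,0,4,0],[30,0,0,4,0]]}

```text
time: 19.25
tool_pos: [472.4, 226.8, 350.0]
tcp_rot: [3.141, 0.0, -0.214]
contact_force: [-0.7, -0.0, -3.9]
grip_width: 37.8
finger_force: 30.0
```

```bash
python3 st.py
```

```text
t 19.25 F [-0.7 -0.  -3.9] off along a 41.2 across 27.9 w 37.8 [472.4 226.8 350. ]
```

>>> shift_gripper:
  steps: {"motion": [[30,0,0,3,0],[30,0,0,6,0],[30,0,0,6,0]]}

```text
time: 19.62
tool_pos: [472.4, 226.8, 343.9]
tcp_rot: [3.141, 0.0, -0.214]
contact_force: [-0.5, -1.1, -3.1]
grip_width: 37.7
finger_force: 30.0
```

```bash
python3 st.py
```

```text
t 19.625 F [-0.5 -1.1 -3.1] off along a 23.0 across 65.7 w 37.7 [472.4 226.8 343.9]
```

The foot is at about 77.5 mm, already below the square's top: the socket has found the drive. Continue to the seat.

>>> shift_gripper:
  steps: {"motion": [[30,0,0,4,0],[30,0,0,8,0],[30,0,0,8,0]]}

```text
time: 20.0
tool_pos: [472.4, 226.8, 335.7]
tcp_rot: [3.141, 0.001, -0.214]
contact_force: [0.0, -1.2, -4.4]
grip_width: 37.8
finger_force: 30.0
```

```bash
python3 st.py
```

```text
t 20.0 F [ 0.  -1.2 -4.4] off along a 37.9 across 105.1 w 37.8 [472.4 226.8 335.7]
```

>>> shift_gripper:
  steps: {"motion": [[30,0,0,2,0],[30,0,0,4,0],[30,0,0,4,0]]}

```text
time: 20.38
tool_pos: [472.5, 226.7, 332.4]
tcp_rot: [3.141, -0.0, -0.214]
contact_force: [-0.6, -3.3, -0.0]
grip_width: 37.7
finger_force: 30.0
```

```bash
python3 st.py
```

```text
t 20.375 F [-0.6 -3.3 -0. ] off along a 30.2 across 222.9 w 37.7 [472.5 226.7 332.4]
```

>>> shift_gripper:
  steps: {"motion": [[30,0,0,1.5,0],[30,0,0,1.5,0]]}

```text
time: 20.62
tool_pos: [472.5, 226.6, 332.3]
tcp_rot: [-3.141, -0.002, -0.214]
contact_force: [-3.4, -5.5, 10.5]
grip_width: 37.7
finger_force: 30.0
```

```bash
python3 st.py
```

```text
t 20.625 F [-3.4 -5.5 10.5] off along a 192.0 across 368.0 w 37.7 [472.5 226.6 332.3]
```

>>> shift_gripper:
  steps: {"motion": [[30,0,0,-1.5,0],[60,0,0,-1.5,0],[75,0,0,-1.5,0],[75,0,0,-1.5,0],[75,0,0,-1.5,0]]}

```text
time: 21.25
tool_pos: [472.5, 227.0, 332.3]
tcp_rot: [-3.141, -0.0, -0.214]
contact_force: [-0.6, 0.8, 1.3]
grip_width: 72.2
finger_force: 0.0
```

>>> shift_gripper:
  steps: {"motion": [[75,0,0,0,0],[75,0,0,-50,0],[75,0,0,-100,0],[75,0,0,-130,0],[75,0,0,-130,0]]}

```text
time: 21.88
tool_pos: [472.6, 226.9, 464.7]
tcp_rot: [-3.139, -0.005, -0.214]
contact_force: [0.1, -0.3, 0.1]
grip_width: 74.8
finger_force: 0.0
```

Run:
```python
from h import *
from plant import bot, eyes, probe_bus, workorder
for n in("scene","side"):
    c=eyes.capture(n);g=c["color"].astype(int).sum(2)//3;print(n,"pred cap top",proj(c,(471.5,227.5,181)).round(1),"shoulder",proj(c,(471.5,227.5,151)).round(1),"foot",proj(c,(471.5,227.5,66)).round(1))
    u=int(proj(c,(471.5,227.5,120))[0])
    m=((g<70)).astype(np.uint8);l,st,ce=cv2.connectedComponentsWithStats(m)[1:];p=proj(c,(471.5,227.5,120)).astype(int);k=l[p[1],p[0]];print(st[k],ce[k])
    for z in(80,120,145,165,178):
        q=proj(c,(471.5,227.5,z)).round().astype(int);r=np.where(g[q[1],q[0]-16:q[0]+17]<70)[0];print(z,q,r.min()-16,r.max()-16)
```

```text
scene pred cap top [338.2 167.4] shoulder [337.2 175.4] foot [334.5 197.1]
[    0     0   512   232 59109] [227.13459879  74.99729314]
80 [335 194] -8 9
120 [336 183] -8 16
145 [337 177] -9 16
165 [338 172] -8 16
178 [338 168] -6 16
side pred cap top [288.9 245.1] shoulder [288.3 251.8] foot [286.6 269.5]
[276 238  24  44 776] [287.68556701 259.68170103]
80 [287 267] -11 11
120 [288 259] -11 10
145 [288 253] -10 8
165 [289 249] -10 9
178 [289 246] -9 8
```

>>> shift_gripper:
  steps: {"motion": [[75,0,0,0,0],[75,0,0,0,0],[75,0,0,0,0]]}

```text
time: 22.35
tool_pos: [472.5, 226.9, 461.7]
tcp_rot: [3.141, 0.001, -0.214]
contact_force: [-0.6, -0.6, 0.4]
grip_width: 75.1
finger_force: 0.0
```

```bash
python3 -c "
from plant import bot, eyes, probe_bus, workorder
print(workorder.close_job())"
```

```text
the job is handed in; nothing more can be done
None
```

I stood the pot on its foot and let go, then took it again by its cap and set it fully home on the flange; the socket was pre-aligned from the camera images, so it dropped on without a turning search, and I handed the job in at 22 s with no verdict returned.

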